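Lock a converter module under the cam keeper of a test fixture

ROBOT

A 6-joint arm with a two-finger parallel gripper is mounted at the origin on the work surface. World frame = base frame: x ahead of the robot, y to its left, z up, the work surface at z = 0. Lengths are in m, angles in rad, forces in N, time in s.
With the tool pointing down it reaches from about 0.225 to 0.875 m from the base axis. Payload 3.4 kg.
Tool frame: the origin (TCP) lies between the finger pads; the fingertips stand 19 mm ahead of it and the grasp point (between the pads) is the TCP; z points along the fingers, y is the line along which they close (so a half turn about z gives the same grasp; the last joint's range is limited). The gripper opens to 85 mm and grips with 20 to 120 N. Pads are 22 mm wide; open, the fingers measure 114 mm over their backs; the gripper's body (76 mm by 85 mm) begins 54 mm behind the grasp point. The pads swing forward as they close: fully open they stand 13 mm farther back than shut.
Start: joints at [-1.433, 0.276, 1.505, -0, 1.361, -0.121], TCP at [0.147, -0.556, 0.25] pointing down, gripper open.
Joint ranges: [-2.89, 2.89], [-0.75, 2.08], [0.22, 2.7], [-1.18, 4.32], [0.11, 2.71], [-2.7, 2.7]. Speed limits (rad/s): [2.57, 2.57, 3.14, 3.14, 3.14, 3.14].

INTERFACE

Orientations are given as a unit quaternion [w, x, y, z].
In Python, from rig import get_state, imaging, ticket gives the robot as it stands. The module is installed in compiled form; this text tells all that it offers.
- The arm moves only by the shell command python3 -m inch 'ROWS' [FORCE]. ROWS is JSON, a list of rows, each an object with "claw": the opening, from -1 (shut) to 1 (fully open); "travel": the shift along the world's x, y, z in units of 200 mm (1.0 is 200 mm), a list of three; "turn": the turn about the world's z in units of 180 degrees (1.0 is 180 degrees). A call has 1 to 5 rows; each row is the pose to reach, as a shift and turn from the pose commanded when the call began, turning the shorter way round; what a row does not reach only later rows make up. A row lasts 1/10 s, in which the tool goes at most 50 mm and 8.59 degrees, less where a joint would pass 70% of its speed; a pose out of reach is approached as far as the arm can. A call with a number of a shift or a turn outside -1 to 1 is refused whole. A call with a gripper value outside its range is refused whole. The fingers move at their own pace and stop on an object; FORCE is the grip in N (left out, the last holds). Time passes only in rows, so rows that repeat a pose let the fingers close. It gives the time, the measured TCP pose, the force, the opening and the grip force at its end, in the units of the state.
- get_state(): the state, without advancing time (a new reading comes with each control period).
- imaging.get_image(name): name is "side" or "top"; returns the picture (384x512x3 uint8, red, green, blue); there is no depth.
- imaging.camera_params(name): a dict with "camera_matrix" (3x3 intrinsics, pixels), "k1" (the pictures are not rectified: a ray, as slopes to the right and down, at radius r is drawn at 1 + k1 r^2 times it, then the intrinsics apply), "cam_to_world" (4x4, takes a point from camera to world coordinates). Camera axes: x right, y down, z forward; pixel columns grow to the right and rows downward; lengths in m; the calibration is good to about 2 mm. A picture is of the moment at which its call begins. camera_params takes no time and is no camera call.
- ticket.sign_off(): hands the job in; it is judged then, once.
The state is a dict: "clock": time; "qpos": joint angles; "qd": joint speeds; "effort": joint torques, N m; "position": TCP position; "ee_rot": TCP orientation; "contact_force": force on the tool from outside, world axes, zero at the start; "moment": the same for the moment, N m; "width": finger opening in m; "gripper_force": force on a finger pad.
Only numpy, scipy, OpenCV 4.12 (cv2) and the standard library are available. Lean on these libraries where they do the work, as an engineer would, in place of code of your own. Each camera call takes 0.05 s, during which the arm holds its last target. There are 200 camera calls.

TASK

Take the low, plain-topped module out of its slot in the rack and set it down flat on the open red mat between rack and fixture, then let go and take it again the other way, by its two long sides, because the fixture leaves room for fingers only there. Lay it fully down in the fixture's nest and let go, then swing the keeper handle over the module, up over the cam, until it drops into the low notch and locks. Leave the tall module and the other things on the bench where they are.

Things in the scene. Friction and masses are not known exactly. Their poses are not given: they have to be found in the camera images.
- module_center (a point): Centre of the module to be locked in (loose): a plain aluminium block with a dark band near each end, 60 mm along its x, 40 mm along its y, 30 mm high (z up), about 0.16 kg, flat plain top without grooves. Either way round is right. It starts in one of the two rack slots with its x along the rack's x, underside 10 mm above the bench (8 mm above the mat).
- rack: Fixed black rack, two slots side by side (centres at its y = -24.5 and +24.5 mm). Origin: centre of underside, on the mat. Floor 8 mm thick and 56 mm along x, so both ends of a 60 mm module stand free; walls 5 mm thick along the slots' long sides (y = -49, 0, 49 mm), up to 42 mm above the mat. A module can be taken only by its two ends, along x, straight up.
- mat: Fixed red bench mat, 500 mm (x) by 1080 mm (y), 2 mm thick; origin at the centre of its underside, on the bench. Rack and fixture stand on it. The part between rack and fixture, on the robot's side of the tape roll, is free.
- nest (a point): Centre of the nest floor of the fixed test fixture, 14 mm above the bench. Axes: z up, x along the module's length. Seated, the module's centre is 15 mm above this point. Two end walls with flared tops stand at x = +-32 mm (2 mm clearance each end), 28 mm above the nest floor. The long sides (y = +-20 mm) are open to fingers; fixture tells more.
- fixture: The fixture; origin 12 mm under the nest point, on the mat, same axes. Steel base plate 6 mm thick, top 6 mm below the nest floor, x -119 to +51, y -62 to +62 mm. Low corner ribs by the nest (|x| 23 to 32 mm, inner faces y = +-22 mm, outer +-26 mm, 8 mm above the nest floor) leave the middle of each long side free. The cam track curves round the handle's post.
- pivot (a point): On the vertical axis of the keeper handle, at the top of its post (86 mm above the bench), 78 mm from the nest centre towards the fixture's -x. Fixed; axes as the fixture's.
- knob (a point): Centre of the upright round black knob on the keeper handle: diameter 20 mm, 40 mm tall, 80 mm from the pivot axis. Its x points outward from the pivot. It stands on a flat steel bar 16 mm wide and 8 mm thick, which ends 17 mm beyond the knob's centre. This point is 80 mm above the bench parked, 90 mm on the crest, 74 mm in the notch.
- latch_turn (a joint): Handle angle, rad, growing clockwise from above: from parked beside the nest (0; starts at 0 to 0.35) to over the module (1.75: bar along the fixture's +x; stop at 1.78). Cam track: level to 0.55, climbs to 1.2, crest to 1.55, then the notch, fully dropped only past 1.68. Needs up to 5 N at the knob. In the notch it cannot turn back unless lifted.
- latch_lift (a joint): Height of the handle along its post, m: 0 on the park level, +0.010 on the crest, -0.006 fully down in the notch. A spring of 6 to 9 N pulls it down; it drops by itself if the knob is not held tight (a tightly held knob must be followed up and down). In the notch the bar's underside is 2 mm above a seated module.
- tall_module_center (a point): Bystander, loose, in the other slot: a module of the same 60 x 40 mm plan but 46 mm high, with dark grooves along its top. Centre of the block. To be left in its slot.
- spray_can_mid (a point): Bystander: white spray can, diameter 48 mm, 150 mm tall, half-way up.
- bottle_mid (a point): Bystander: green glass bottle, diameter 56 mm, 190 mm tall, half-way up.
- tape_roll_mid (a point): Bystander: blue roll of tape lying flat, outer diameter 64 mm, 18 mm high, at its centre.
- screwdriver_grip (a point): Bystander: screwdriver lying on the mat, the middle of its handle.
- meter_mid (a point): Bystander: yellow hand-held multimeter lying flat, 150 x 75 x 34 mm, at its centre.
- circuit_board_mid (a point): Bystander: green circuit board 90 x 60 mm lying flat, at its centre.
There are look-alikes about, which are no part of the job. What is shaped like the part that bears module_center but pink or yellow is not meant.

How it is judged:
On the way, in this order (a step that is already met when the one before it is completed fails the run):
1. the module has been set down flat on the mat, clear of rack and fixture, and let go (height (world z) of module_center below 0.021 m and angle between module_center's own z axis and vertical below 0.1 rad and horizontal distance between module_center and rack above 0.09 m and horizontal distance between module_center and nest above 0.09 m and linear speed of module below 0.02 m/s and contact force between module and the fingers below 0.1 N), for 0.2 s.
2. the module lies fully down in the nest, let go, with the keeper handle still swung aside (horizontal distance between module_center and nest below 0.005 m and z of module_center in the frame of nest between 0.011 and 0.019 m and angle between the x axis of module_center and the x axis of nest, either way round below 0.12 rad and angle between module_center's own z axis and vertical below 0.1 rad and contact force between module and the fingers below 0.1 N and value of joint latch_turn below 0.6 rad), for 0.2 s.
At the end, for the whole second after the job is handed in: The module rests in the nest: centre within 5 mm in plan and 4 mm in height of seated, lengthways within 0.12 rad, level within 0.1 rad; the keeper handle is over it (past 1.6 rad) and down in the notch (below -4 mm). No bystander has been moved by more than 30 mm (horizontal distance between module_center and nest below 0.005 m and z of module_center in the frame of nest between 0.011 and 0.019 m and angle between the x axis of module_center and the x axis of nest, either way round below 0.12 rad and angle between module_center's own z axis and vertical below 0.1 rad and value of joint latch_turn above 1.6 rad and value of joint latch_lift below -0.004 m and linear speed of module below 0.02 m/s); the robot touches nothing.
It fails at once if the tall module or another bystander on the bench was moved by more than 30 mm (distance of any of tall_module_center, spray_can_mid, bottle_mid, tape_roll_mid, screwdriver_grip, meter_mid, circuit_board_mid from where it was at the start of the episode above 0.03 m).
It also fails if it takes over 72 s, if anything falls off the work surface, if the arm or the gripper's body presses on something with over 40 N, if the wrist force passes 120 N, or if a joint passes its speed limit or range.

## Working session

There is one attempt and no reset: what is moved stays moved. The work goes in short steps, Python scripts to look and compute and a shell command to move; the robot and the scene stay as the last step left them, time stands still between calls to the robot, and variables do not carry over. Pictures are saved under pics/ and viewed, at most 10 in all, crops included, and the job is handed in when it is done.

```bash
mkdir -p pics
cat > h.py <<'E'
import numpy as np, cv2
from rig import get_state, imaging, ticket
def shot(n,f,crop=None,s=1):
    im=imaging.get_image(n)[:,:,::-1].copy(); cv2.imwrite(f'pics/{f}_raw.png',im)
    if crop: x0,y0,x1,y1=crop; im=im[y0:y1,x0:x1]
    cv2.imwrite(f'pics/{f}.png',cv2.resize(im,None,fx=s,fy=s,interpolation=cv2.INTER_CUBIC))
def P(n):
    p=imaging.camera_params(n); return np.array(p['camera_matrix']),p['k1'],np.array(p['cam_to_world'])
def pt(n,u,v,z):
    K,k,T=P(n); d=cv2.undistortPoints(np.array([[[u,v]]],float),K,np.array([k,0,0,0,0.]))[0,0]
    r=T[:3,:3]@[d[0],d[1],1]; o=T[:3,3]; return (o+r*(z-o[2])/r[2]).round(4)
def px(n,p):
    K,k,T=P(n); M=np.linalg.inv(T)
    return cv2.projectPoints(np.atleast_2d(np.array(p,float)),cv2.Rodrigues(M[:3,:3])[0],M[:3,3],K,np.array([k,0,0,0,0.]))[0][:,0].round(1)
E
python3 - <<'E'
from h import *
for n in('top','side'):
    print(P(n)[0].tolist(),P(n)[1],P(n)[2].round(3).tolist())
    shot(n,n+'0',None,1.5)
print(get_state())
E
```

```text
[[410.2931793680935, 0.0, 253.58051069502088], [0.0, 410.2931793680935, 192.53158872413474], [0.0, 0.0, 1.0]] -0.15146451885678558 [[0.021, -0.996, 0.086, 0.425], [-1.0, -0.021, 0.004, -0.008], [-0.002, -0.086, -0.996, 1.299], [0.0, 0.0, 0.0, 1.0]]
[[458.2704530061486, 0.0, 258.4827776535689], [0.0, 458.2704530061486, 191.28545854136806], [0.0, 0.0, 1.0]] -0.1863687835082564 [[-0.76, -0.466, 0.453, -0.013], [-0.65, 0.528, -0.547, 0.686], [0.016, -0.71, -0.704, 0.947], [0.0, 0.0, 0.0, 1.0]]
{'clock': 0.1, 'qpos': array([-1.43296506e+00,  2.76544405e-01,  1.50599988e+00, -3.20527259e-05,
        1.36070014e+00, -1.21022073e-01]), 'qd': array([-8.36684655e-05, -1.80396326e-03, -2.08608834e-03, -2.11007054e-04,
       -6.35018667e-04,  2.56496407e-04]), 'effort': array([ 1.22693469e-03, -4.17702591e+01, -2.46404707e+01, -1.15621915e-04,
        5.83918692e-03,  7.54261464e-06]), 'position': array([ 0.1470957 , -0.55541586,  0.24952162]), 'ee_rot': array([-8.25724202e-04,  9.91635283e-01,  1.29068912e-01, -2.26117871e-05]), 'contact_force': array([-0.40053182,  0.35767104, -1.088559  ]), 'moment': array([ 0.03921828,  0.00462055, -0.00219106]), 'gripper_force': 0.0, 'width': 0.08533335231139896}
```

View pics/top0.png

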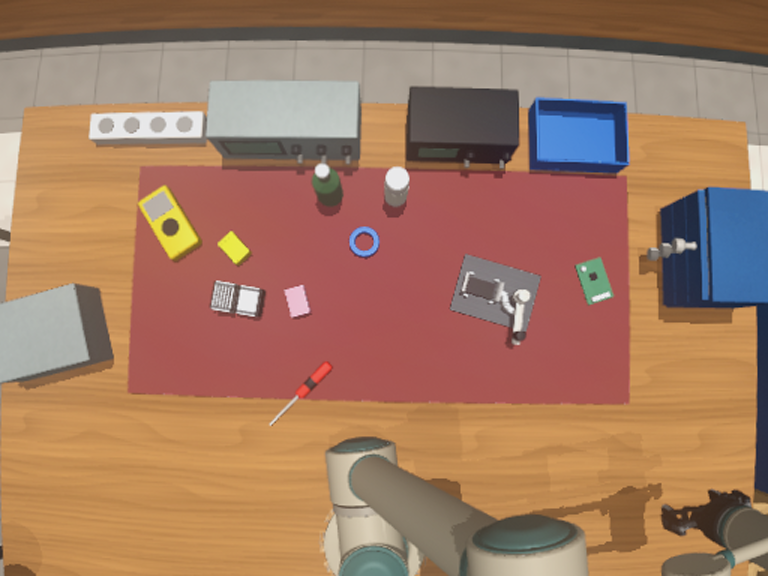

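View pics/side0.png

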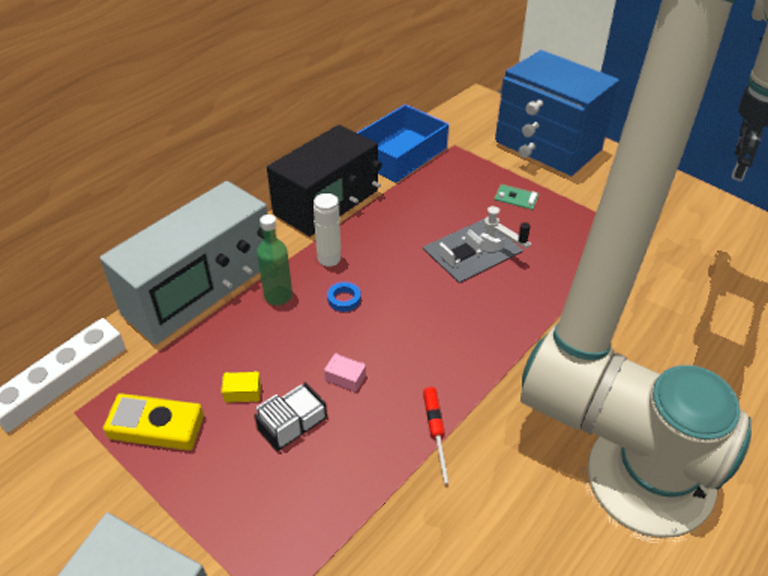

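Module candidates in the top view (pixels of the 1.5x picture): a plain aluminium block in the rack at (249,302), a grooved tall block at (225,298), a pink block at (297,301) and a yellow block at (234,248). I choose the plain aluminium one with dark end bands at (249,302), and will check it and the fixture in close crops.

```bash
cat >> h.py <<'E'
def tick(raw,c,s,step=5):
    x0,y0,x1,y1=c; im=cv2.resize(cv2.imread(f'pics/{raw}_raw.png')[y0:y1,x0:x1],None,fx=s,fy=s,interpolation=cv2.INTER_CUBIC)
    for x in range(-(-x0//step)*step,x1,step):
        X=int((x+.5-x0)*s); cv2.line(im,(X,0),(X,6),(0,255,255),1); cv2.putText(im,str(x),(X-10,17),0,.35,(0,255,255),1)
    for y in range(-(-y0//step)*step,y1,step):
        Y=int((y+.5-y0)*s); cv2.line(im,(0,Y),(6,Y),(0,255,255),1); cv2.putText(im,str(y),(8,Y+4),0,.35,(0,255,255),1)
    return im
def comp(f,*ims):
    h=max(i.shape[0] for i in ims); cv2.imwrite(f'pics/{f}.png',np.hstack([cv2.copyMakeBorder(i,0,h-i.shape[0],0,0,0) for i in ims]))
E
python3 - <<'E'
from h import *
comp('rack',tick('top0',(134,182,184,220),8),tick('side0',(165,250,221,302),7))
comp('fix',tick('top0',(296,166,362,234),6),tick('side0',(278,133,358,192),5))
E
```

```text
(no output)
```

View pics/rack.png

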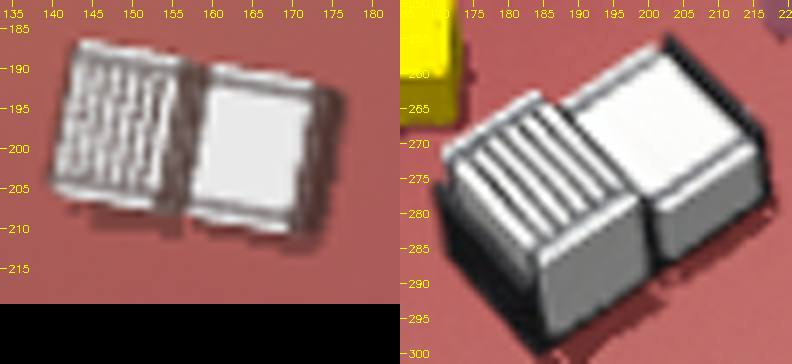

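View pics/fix.png

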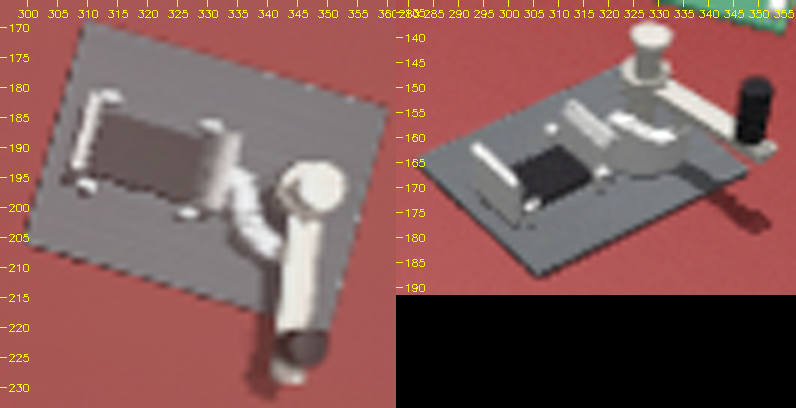

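The picture shows the plain module at top raw (165,200), low in the right slot, next to the grooved tall one at (148,197). The fixture's nest is at about (322,193), the post at (347,197) and the knob at (345,222). I fit the poses with both cameras.

```bash
cat > fit.py <<'E'
from h import *
from scipy.optimize import least_squares
def fit(obs,x0):  # obs: list (cam,local xyz(z world),u,v)
    def f(p):
        c,s=np.cos(p[2]),np.sin(p[2]); R=[]
        for n in('top','side'):
            o=[q for q in obs if q[0]==n]
            if o:
                L=np.array([q[1] for q in o]); W=np.c_[p[0]+c*L[:,0]-s*L[:,1],p[1]+s*L[:,0]+c*L[:,1],L[:,2]]
                R.append((px(n,W)-np.array([q[2:] for q in o])).ravel())
        return np.concatenate(R)
    r=least_squares(f,x0,diff_step=1e-4); return r.x,f(r.x).round(1)
E
python3 - <<'E'
from fit import *
m=[('top',(.03,.02,.04),159.75,190.25),('top',(.03,-.02,.04),173.25,192),('top',(-.03,.02,.04),157,209),('top',(-.03,-.02,.04),169.75,210.75)]
print([pt('side',*q,.04) for q in((188.8,264.5),(202.4,255.5),(215.5,270.6),(200.6,278.1))])
print([pt('top',*q[2:],.04) for q in m])
ms=[('side',(.03,.02,.04),188.8,264.5),('side',(.03,-.02,.04),202.4,255.5),('side',(-.03,-.02,.04),215.5,270.6),('side',(-.03,.02,.04),200.6,278.1)]
for o in(m,ms,m+ms): print('mod',*fit(o,[.4,.27,0]))
F=[('top',(.051,-.062,.008),309.7,169.2),('top',(-.119,-.062,.008),360.2,183),('top',(.051,.062,.008),300.2,206.3)]
print([pt('top',*q[2:],.008) for q in F])
q=[(281.9,166.1),(306.3,187.9),(347.9,166.9),(322.7,146.1)]
print([pt('side',*a,.008) for a in q])
FS=[('side',(.051,-.062,.008),281.9,166.1),('side',(.051,.062,.008),306.3,187.9),('side',(-.119,.062,.008),347.9,166.9)]
for o in(F,FS,F+FS): print('fix',*fit(o,[.43,-.23,1.3]))
print(pt('top',346,222.5,.10),pt('top',347.5,195,.1))
E
```

```text
[array([0.533 , 0.2867, 0.04  ]), array([0.5278, 0.2452, 0.04  ]), array([0.4718, 0.2563, 0.04  ]), array([0.4831, 0.2956, 0.04  ])]
[array([0.5344, 0.2888, 0.04  ]), array([0.5299, 0.246 , 0.04  ]), array([0.476 , 0.2951, 0.04  ]), array([0.4715, 0.2548, 0.04  ])]
mod [0.50215109 0.27239626 0.        ] [-1.2  0.8 -1.9 -0.8  0.8  1.2  0.8 -0.2]
mod [0.50992576 0.2504373  0.        ] [ 2.8 -5.5  0.8 -6.1  5.  -8.3  8.4 -5.7]
mod [0.51291732 0.21743057 0.        ] [ 16.3  -2.3  15.7  -3.9  18.4  -1.8  18.6  -3.2  11.5 -14.1   9.2 -14.4
  13.3 -17.   17.  -14.7]
[array([ 0.6145, -0.18  ,  0.008 ]), array([ 0.574 , -0.3431,  0.008 ]), array([ 0.4957, -0.1509,  0.008 ])]
[array([ 0.6087, -0.1744,  0.008 ]), array([ 0.4948, -0.1466,  0.008 ]), array([ 0.4525, -0.309 ,  0.008 ]), array([ 0.5702, -0.3404,  0.008 ])]
fix [ 0.43 -0.23  1.3 ] [ 5.2 35.   5.6 36.4  3.7 35.6]
fix [ 0.51683295 -0.23012284  1.30031117] [ 9.3 -1.1 10.1  0.6 10.6  0.8]
fix [ 0.53951434 -0.22562345  1.33339283] [ 3.3  0.9  3.9  0.8  3.3  1.5  2.5 -3.   3.9 -2.1  3.3 -2.6]
[ 0.4456 -0.2767  0.1   ] [ 0.5268 -0.2809  0.1   ]
```

```bash
sed -i 's/\[:,0\].round(1)/[:,0]/' h.py
python3 - <<'E'
from fit import *
m=[('top',(.03,.02,.04),159.75,190.25),('top',(.03,-.02,.04),173.25,192),('top',(-.03,.02,.04),157,209),('top',(-.03,-.02,.04),169.75,210.75)]
ms=[('side',(.03,.02,.04),188.8,264.5),('side',(.03,-.02,.04),202.4,255.5),('side',(-.03,-.02,.04),215.5,270.6),('side',(-.03,.02,.04),200.6,278.1)]
for o in(m,ms,m+ms): print('mod',*fit(o,[.5,.27,0]))
F=[('top',(.051,-.062,.008),309.7,169.2),('top',(-.119,-.062,.008),360.2,183),('top',(.051,.062,.008),300.2,206.3)]
FS=[('side',(.051,-.062,.008),281.9,166.1),('side',(.051,.062,.008),306.3,187.9),('side',(-.119,.062,.008),347.9,166.9)]
for o in(F,FS,F+FS): p,r=fit(o,[.53,-.23,1.3]);print('fix',p,r)
c,s=np.cos(p[2]),np.sin(p[2])
print('pivot',p[0]-.078*c,p[1]-.078*s)
# TCP z-axis/y-axis now
from scipy.spatial.transform import Rotation as R
q=get_state()['ee_rot']; M=R.from_quat(q[[1,2,3,0]]).as_matrix(); print('closing axis deg',np.degrees(np.arctan2(M[1,1],M[0,1])))
E
```

```text
mod [ 0.50295025  0.27118153 -0.12195217] [ 0.4 -0.2 -0.5 -0.1  0.1  0.1 -0.1  0.2]
mod [ 0.50410363  0.27087091 -0.20575813] [-0.6 -1.6 -0.5 -0.3  0.   0.5  1.   1.3]
mod [ 0.50358198  0.27107329 -0.17065952] [ 1.  -0.7 -0.1  0.  -0.2 -0.5 -0.5  0.3 -0.7 -1.  -0.9 -0.2  0.3  0.3
  1.6  1.4]
fix [ 0.54273345 -0.21423462  1.3280019 ] [-0.1 -0.2  0.5 -0.1 -0.4  0.3]
fix [ 0.54032092 -0.20974724  1.32743375] [-0.9 -0.7  0.4  0.6  0.5 -0.1]
fix [ 0.54196595 -0.21269422  1.32467694] [-0.5 -0.   0.   0.3 -0.9  0.4 -0.7 -1.5  0.4 -0.2  0.6 -0.7]
pivot 0.5229618612268079 -0.28834370602091336
closing axis deg -75.16840372785101
```

```bash
python3 - <<'E'
from h import *
im=cv2.cvtColor(cv2.imread('pics/top0_raw.png'),6)[182:220,157:180]; b=cv2.resize(im,None,fx=8,fy=8,interpolation=cv2.INTER_CUBIC)
for t in(170,190,205):
    cs,_=cv2.findContours((b>t).astype(np.uint8),0,1); c=max(cs,key=cv2.contourArea); B=cv2.boxPoints(cv2.minAreaRect(c))/8+[157-.44,182-.44]
    W=np.array([pt('top',*q,.04)[:2] for q in B]); e=np.diff(np.r_[W,W[:1]],axis=0); l=np.linalg.norm(e,axis=1)
    print(t,W.mean(0).round(4),l.round(4),(np.degrees(np.arctan2(e[:,1],e[:,0]))%90).round(1))
E
python3 -m inch '[{"claw":1,"travel":[0.355,0.825,0],"turn":0.0733},{"claw":1,"travel":[0.355,0.825,0],"turn":0.0733},{"claw":1,"travel":[0.355,0.825,0],"turn":0.0733},{"claw":1,"travel":[0.355,0.825,0],"turn":0.0733}]' 40
```

```text
170 [0.504  0.2714] [0.0453 0.0407 0.0451 0.0407] [82.4 81.7 82.4 81.9]
190 [0.5041 0.2715] [0.0439 0.0398 0.0438 0.0396] [82.1 81.3 82.  81.4]
205 [0.5041 0.2715] [0.0426 0.0389 0.0425 0.0388] [82.3 81.4 82.2 81.6]
clock: 0.5
position: [0.2186, -0.387, 0.2498]
ee_rot: [-0.001, 0.97, 0.243, 0.0]
contact_force: [0.5, -0.7, 0.5]
width: 0.0851
gripper_force: 0.0
```

```bash
python3 -m inch '[{"claw":1,"travel":[0.355,0.825,0],"turn":0.0733},{"claw":1,"travel":[0.355,0.825,0],"turn":0.0733},{"claw":1,"travel":[0.355,0.825,0],"turn":0.0733},{"claw":1,"travel":[0.355,0.825,0],"turn":0.0733}]'
python3 -m inch '[{"claw":1,"travel":[0.355,0.825,0],"turn":0.0733},{"claw":1,"travel":[0.355,0.825,0],"turn":0.0733},{"claw":1,"travel":[0.355,0.825,0],"turn":0.0733},{"claw":1,"travel":[0.355,0.825,0],"turn":0.0733}]'
python3 -m inch '[{"claw":1,"travel":[0.355,0.825,0],"turn":0.0733},{"claw":1,"travel":[0.355,0.825,0],"turn":0.0733},{"claw":1,"travel":[0.355,0.825,0],"turn":0.0733},{"claw":1,"travel":[0.355,0.825,0],"turn":0.0733}]'
```

```text
clock: 0.9
position: [0.2891, -0.2224, 0.25]
ee_rot: [-0.001, 0.936, 0.353, 0.0]
contact_force: [-0.4, 0.5, 0.2]
width: 0.0854
gripper_force: 0.0
clock: 1.3
position: [0.3603, -0.0578, 0.2503]
ee_rot: [-0.0, 0.889, 0.458, 0.0]
contact_force: [-1.2, -0.4, 0.6]
width: 0.0856
gripper_force: 0.0
clock: 1.7
position: [0.4318, 0.1074, 0.2501]
ee_rot: [-0.0, 0.83, 0.557, 0.0]
contact_force: [-0.6, 0.0, 0.6]
width: 0.0854
gripper_force: 0.0
```

```bash
python3 -m inch '[{"claw":1,"travel":[0.36,0.82,0],"turn":0.079},{"claw":1,"travel":[0.36,0.82,0],"turn":0.079},{"claw":1,"travel":[0.36,0.82,-0.2],"turn":0.079},{"claw":1,"travel":[0.36,0.82,-0.5],"turn":0.079},{"claw":1,"travel":[0.36,0.82,-0.5],"turn":0.079}]'
python3 - <<'E'
from h import *
shot('top','t1'); shot('side','s1')
s=get_state(); print(s['position'],s['ee_rot'])
comp('pre',tick('top',(0,0,1,1),1) if 0 else tick('t1',(134,175,194,225),6.5),tick('s1',(160,205,240,305),5))
E
```

```text
clock: 2.2
position: [0.5027, 0.2699, 0.1476]
ee_rot: [-0.0, 0.755, 0.656, -0.001]
contact_force: [-0.3, -1.2, 0.5]
width: 0.0858
gripper_force: 0.0
[0.5002689  0.2684049  0.14518998] [-0.00190901  0.75505971  0.65563514 -0.00487373]
```

View pics/pre.png

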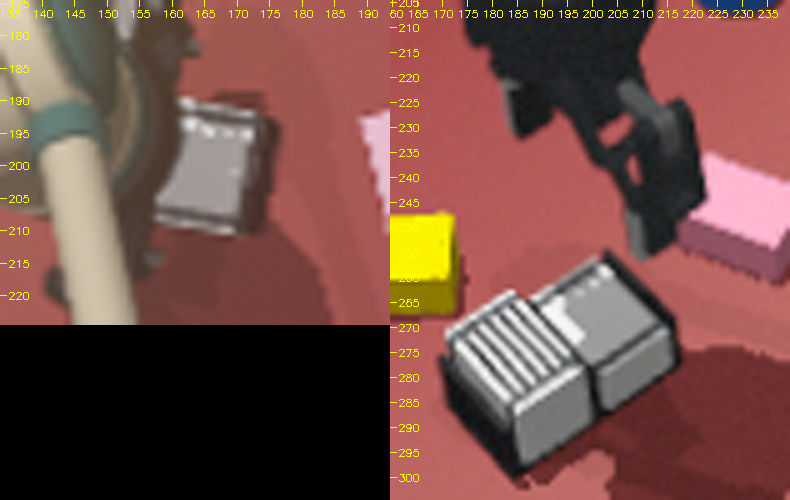

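The grip stands over the plain module: in the top crop the module is at about (165,200), and in the side crop the fingers straddle at (212,240). I let it settle, then go down.

```bash
python3 -m inch '[{"claw":1,"travel":[0,0,-0.2],"turn":0},{"claw":1,"travel":[0,0,-0.2],"turn":0},{"claw":1,"travel":[0,0,-0.2],"turn":0},{"claw":1,"travel":[0,0,-0.2],"turn":0}]'
python3 - <<'E'
from h import *
from scipy.spatial.transform import Rotation as R
s=get_state(); q=s['ee_rot']; M=R.from_quat(q[[1,2,3,0]]).as_matrix(); print(s['position'],'closing',np.degrees(np.arctan2(M[1,1],M[0,1])))
E
```

```text
clock: 2.7
position: [0.5045, 0.2681, 0.1128]
ee_rot: [0.001, 0.756, 0.655, 0.002]
contact_force: [-0.1, -0.1, 0.1]
width: 0.0855
gripper_force: 0.0
[0.50445659 0.26807047 0.112838  ] closing -8.214197692428735
```

```bash
python3 -m inch '[{"claw":1,"travel":[0,0.012,-0.1],"turn":0},{"claw":1,"travel":[0,0.012,-0.2],"turn":0},{"claw":1,"travel":[0,0.012,-0.3],"turn":0},{"claw":1,"travel":[0,0.012,-0.38],"turn":0},{"claw":1,"travel":[0,0.012,-0.38],"turn":0}]'
python3 -m inch '[{"claw":1,"travel":[0,0,0],"turn":0},{"claw":1,"travel":[0,0,0],"turn":0}]'
```

```text
clock: 3.2
position: [0.5029, 0.2701, 0.0344]
ee_rot: [-0.0, 0.756, 0.655, -0.001]
contact_force: [-0.3, -0.4, -0.1]
width: 0.0852
gripper_force: 0.0
clock: 3.4
position: [0.5045, 0.2709, 0.0362]
ee_rot: [0.001, 0.756, 0.655, 0.002]
contact_force: [0.5, -0.3, 0.3]
width: 0.0853
gripper_force: 0.0
```

```bash
python3 -m inch '[{"claw":-1,"travel":[0,0,0],"turn":0},{"claw":-1,"travel":[0,0,0],"turn":0},{"claw":-1,"travel":[0,0,0],"turn":0},{"claw":-1,"travel":[0,0,0],"turn":0},{"claw":-1,"travel":[0,0,0],"turn":0}]' 40
python3 -m inch '[{"claw":-1,"travel":[0,0,0],"turn":0},{"claw":-1,"travel":[0,0,0],"turn":0},{"claw":-1,"travel":[0,0,0],"turn":0}]'
```

```text
clock: 3.9
position: [0.5037, 0.2708, 0.0355]
ee_rot: [0.0, 0.756, 0.655, 0.001]
contact_force: [-0.0, -0.0, 5.6]
width: 0.0592
gripper_force: 44.7
clock: 4.2
position: [0.5037, 0.2708, 0.0355]
ee_rot: [0.0, 0.756, 0.655, 0.001]
contact_force: [-0.9, 0.5, 5.4]
width: 0.0588
gripper_force: 44.7
```

```bash
python3 -m inch '[{"claw":-1,"travel":[0,0,0.08],"turn":0},{"claw":-1,"travel":[0,0,0.18],"turn":0},{"claw":-1,"travel":[0,0,0.3],"turn":0},{"claw":-1,"travel":[0,0,0.45],"turn":0},{"claw":-1,"travel":[0,0,0.45],"turn":0}]'
python3 - <<'E'
from h import *
shot('side','s2',(140,190,240,310),5)
E
```

```text
clock: 4.7
position: [0.5057, 0.2716, 0.1283]
ee_rot: [0.001, 0.756, 0.655, 0.004]
contact_force: [0.3, 1.1, -1.6]
width: 0.059
gripper_force: 44.0
```

View pics/s2.png

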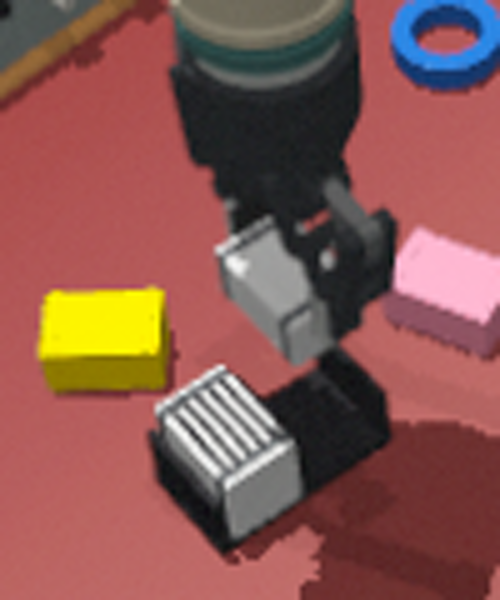

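The module (now at about (275,290) in the crop) hangs level between the fingers, and the tall module stays in its slot. I carry it to the free mat at about (0.46, 0.02), turning it to the fixture's direction.

```bash
python3 -m inch '[{"claw":-1,"travel":[-0.11,-0.65,0],"turn":0.234},{"claw":-1,"travel":[-0.11,-0.65,0],"turn":0.234},{"claw":-1,"travel":[-0.11,-0.65,0],"turn":0.234},{"claw":-1,"travel":[-0.11,-0.65,0],"turn":0.234},{"claw":-1,"travel":[-0.11,-0.65,0],"turn":0.234}]'
python3 -m inch '[{"claw":-1,"travel":[-0.11,-0.6,0],"turn":0.234},{"claw":-1,"travel":[-0.11,-0.6,0],"turn":0.234},{"claw":-1,"travel":[-0.11,-0.6,0],"turn":0.234},{"claw":-1,"travel":[-0.11,-0.6,-0.2],"turn":0.234},{"claw":-1,"travel":[-0.11,-0.6,-0.3],"turn":0.234}]'
python3 -m inch '[{"claw":-1,"travel":[0,0,0],"turn":0},{"claw":-1,"travel":[0,0,0],"turn":0},{"claw":-1,"travel":[0,0,0],"turn":0}]'
```

```text
clock: 5.25
position: [0.4797, 0.139, 0.1229]
ee_rot: [-0.001, 0.469, 0.883, -0.001]
contact_force: [0.2, -0.3, -1.7]
width: 0.0589
gripper_force: 43.9
clock: 5.75
position: [0.4567, 0.0195, 0.0618]
ee_rot: [-0.002, 0.134, 0.991, -0.0]
contact_force: [-0.9, -0.4, -1.9]
width: 0.059
gripper_force: 44.0
clock: 6.05
position: [0.4599, 0.0207, 0.0649]
ee_rot: [0.001, 0.136, 0.991, 0.0]
contact_force: [0.4, -0.4, -1.8]
width: 0.0591
gripper_force: 44.0
```

```bash
python3 -m inch '[{"claw":-1,"travel":[0,0,-0.06],"turn":0},{"claw":-1,"travel":[0,0,-0.12],"turn":0},{"claw":-1,"travel":[0,0,-0.16],"turn":0},{"claw":-1,"travel":[0,0,-0.16],"turn":0},{"claw":-1,"travel":[0,0,-0.16],"turn":0}]'
python3 -m inch '[{"claw":-1,"travel":[0,0,-0.01],"turn":0},{"claw":-1,"travel":[0,0,-0.02],"turn":0},{"claw":-1,"travel":[0,0,-0.02],"turn":0}]'
```

```text
clock: 6.55
position: [0.4596, 0.0206, 0.0328]
ee_rot: [0.0, 0.135, 0.991, 0.0]
contact_force: [0.9, -0.6, -0.9]
width: 0.0596
gripper_force: 44.0
clock: 6.85
position: [0.4591, 0.0205, 0.0283]
ee_rot: [0.0, 0.135, 0.991, 0.0]
contact_force: [-0.2, -0.2, -2.0]
width: 0.0591
gripper_force: 44.0
```

```bash
python3 -m inch '[{"claw":-1,"travel":[0,0,-0.004],"turn":0},{"claw":-1,"travel":[0,0,-0.008],"turn":0},{"claw":-1,"travel":[0,0,-0.008],"turn":0}]'
```

```text
clock: 7.15
position: [0.4593, 0.0205, 0.0275]
ee_rot: [0.0, 0.135, 0.991, 0.0]
contact_force: [-2.4, -0.6, 7.2]
width: 0.0593
gripper_force: 44.9
```

```bash
python3 -m inch '[{"claw":1,"travel":[0,0,0],"turn":0},{"claw":1,"travel":[0,0,0],"turn":0},{"claw":1,"travel":[0,0,0],"turn":0},{"claw":1,"travel":[0,0,0],"turn":0},{"claw":1,"travel":[0,0,0],"turn":0}]'
python3 -m inch '[{"claw":1,"travel":[0,0,0],"turn":0},{"claw":1,"travel":[0,0,0.1],"turn":0},{"claw":1,"travel":[0,0,0.25],"turn":0},{"claw":1,"travel":[0,0,0.3],"turn":0},{"claw":1,"travel":[0,0,0.3],"turn":0}]'
python3 - <<'E'
from h import *
shot('side','s3',(190,170,290,270),5)
E
```

```text
clock: 7.65
position: [0.4591, 0.0205, 0.0267]
ee_rot: [-0.0, 0.135, 0.991, 0.0]
contact_force: [-0.6, 0.2, -0.6]
width: 0.0857
gripper_force: 0.0
clock: 8.15
position: [0.4604, 0.0204, 0.088]
ee_rot: [0.002, 0.135, 0.991, 0.0]
contact_force: [0.6, 0.2, -0.1]
width: 0.0856
gripper_force: 0.0
```

View pics/s3.png

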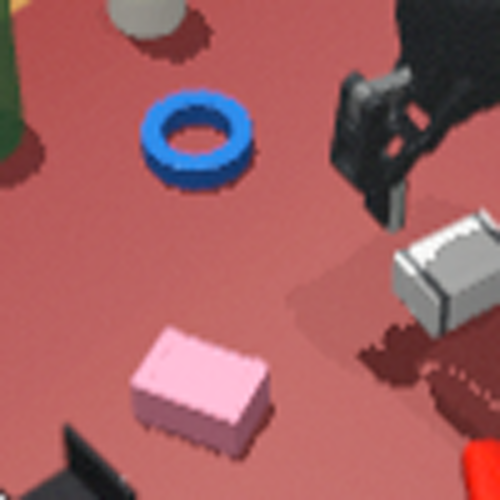

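The module lies flat on the mat at side raw (283,228), let go and clear of everything. I turn 90° and take it by its long sides.

```bash
python3 -m inch '[{"claw":1,"travel":[0,0,0],"turn":-0.23},{"claw":1,"travel":[0,0,0],"turn":-0.23},{"claw":1,"travel":[0,0,0],"turn":-0.23},{"claw":1,"travel":[0,0,0],"turn":-0.23},{"claw":1,"travel":[0,0,0],"turn":-0.23}]'
python3 -m inch '[{"claw":1,"travel":[0,0,0],"turn":-0.23},{"claw":1,"travel":[0,0,0],"turn":-0.23},{"claw":1,"travel":[0,0,0],"turn":-0.23},{"claw":1,"travel":[0,0,0],"turn":-0.23},{"claw":1,"travel":[0,0,0],"turn":-0.23}]'
python3 -m inch '[{"claw":1,"travel":[0,0,0],"turn":-0.04},{"claw":1,"travel":[0,0,0],"turn":-0.04},{"claw":1,"travel":[0,0,0],"turn":-0.04},{"claw":1,"travel":[0,0,0],"turn":-0.04}]'
```

```text
clock: 8.7
position: [0.458, 0.0206, 0.0852]
ee_rot: [-0.001, 0.479, 0.878, -0.001]
contact_force: [0.1, 0.1, 0.4]
width: 0.0856
gripper_force: 0.0
clock: 9.2
position: [0.458, 0.0206, 0.0851]
ee_rot: [-0.001, 0.759, 0.652, -0.001]
contact_force: [-0.0, -0.1, -0.2]
width: 0.0853
gripper_force: 0.0
clock: 9.6
position: [0.4588, 0.0206, 0.0862]
ee_rot: [-0.0, 0.796, 0.606, -0.0]
contact_force: [-0.8, 0.3, 0.3]
width: 0.0854
gripper_force: 0.0
```

```bash
python3 -m inch '[{"claw":1,"travel":[0,0,-0.1],"turn":0},{"claw":1,"travel":[0,0,-0.2],"turn":0},{"claw":1,"travel":[0,0,-0.29],"turn":0},{"claw":1,"travel":[0,0,-0.29],"turn":0},{"claw":1,"travel":[0,0,-0.29],"turn":0}]'
python3 -m inch '[{"claw":-1,"travel":[0,0,0],"turn":0},{"claw":-1,"travel":[0,0,0],"turn":0},{"claw":-1,"travel":[0,0,0],"turn":0},{"claw":-1,"travel":[0,0,0],"turn":0},{"claw":-1,"travel":[0,0,0],"turn":0}]'
python3 -m inch '[{"claw":-1,"travel":[0,0,0],"turn":0},{"claw":-1,"travel":[0,0,0],"turn":0},{"claw":-1,"travel":[0,0,0],"turn":0},{"claw":-1,"travel":[0,0,0],"turn":0}]'
```

```text
clock: 10.1
position: [0.4591, 0.0205, 0.0287]
ee_rot: [-0.0, 0.796, 0.605, -0.0]
contact_force: [-0.0, 0.0, -0.5]
width: 0.0855
gripper_force: 0.0
clock: 10.6
position: [0.4593, 0.0205, 0.0295]
ee_rot: [0.0, 0.796, 0.605, 0.0]
contact_force: [-2.3, -0.2, 5.9]
width: 0.0393
gripper_force: 41.6
clock: 11.0
position: [0.4593, 0.0205, 0.0295]
ee_rot: [0.0, 0.796, 0.605, 0.0]
contact_force: [-0.9, 0.1, 6.2]
width: 0.039
gripper_force: 41.6
```

```bash
python3 -m inch '[{"claw":-1,"travel":[0,0,0.1],"turn":0},{"claw":-1,"travel":[0,0,0.3],"turn":0},{"claw":-1,"travel":[0.1,-0.2,0.45],"turn":0.008},{"claw":-1,"travel":[0.2,-0.45,0.45],"turn":0.008},{"claw":-1,"travel":[0.27,-0.6,0.45],"turn":0.008}]'
python3 -m inch '[{"claw":-1,"travel":[0.145,-0.56,0],"turn":0},{"claw":-1,"travel":[0.145,-0.56,0],"turn":0},{"claw":-1,"travel":[0.145,-0.56,-0.15],"turn":0},{"claw":-1,"travel":[0.145,-0.56,-0.15],"turn":0},{"claw":-1,"travel":[0.145,-0.56,-0.15],"turn":0}]'
python3 -m inch '[{"claw":-1,"travel":[0,0,0],"turn":0},{"claw":-1,"travel":[0,0,0],"turn":0},{"claw":-1,"travel":[0,0,0],"turn":0}]'
python3 - <<'E'
from h import *
shot('top','t4'); shot('side','s4'); print(get_state()['position'],get_state()['ee_rot'])
comp('nest',tick('t4',(294,160,364,236),5),tick('s4',(265,120,353,192),5))
E
```

```text
clock: 11.5
position: [0.5149, -0.1016, 0.1205]
ee_rot: [0.002, 0.788, 0.615, 0.001]
contact_force: [-0.2, 0.2, -1.9]
width: 0.0395
gripper_force: 41.0
clock: 12.0
position: [0.541, -0.2111, 0.0877]
ee_rot: [-0.002, 0.789, 0.614, -0.0]
contact_force: [0.9, -0.6, -1.2]
width: 0.0391
gripper_force: 41.1
clock: 12.3
position: [0.5425, -0.2107, 0.0897]
ee_rot: [0.001, 0.788, 0.615, 0.0]
contact_force: [0.3, 1.0, -1.6]
width: 0.0393
gripper_force: 41.1
[ 0.54241528 -0.21090557  0.08943268] [5.50355623e-04 7.88310500e-01 6.15277324e-01 2.59899032e-04]
```

View pics/nest.png

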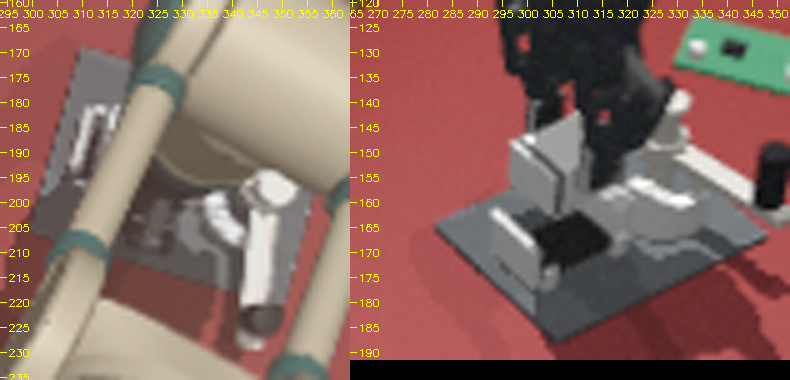

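Run:
```python
from h import *
print('top walls',pt('top',321.5,190.3,.042),'top floor',pt('top',321.3,191.7,.014),'side walls',pt('side',306.95,161.25,.042))
for a in((292.7,161.7),(302.5,169.7),(311.7,153.1),(320.9,160.5)): print(pt('side',*a,.042))
for a in((311.3,180.8),(308.5,193),(335,187),(331.3,200)): print('t',pt('top',*a,.042))
c=np.array([.5424,-.2109,.0894-.0125]); y=np.radians(75.9); X=np.array([np.cos(y),np.sin(y),0]); Y=np.array([-X[1],X[0],0])
for sx,sy,sz in((1,-1,1),(1,1,1),(1,1,-1),(1,-1,-1),(-1,-1,1)):
    u,v=px('side',c+.03*sx*X+.02*sy*Y+.015*np.array([0,0,sz]))[0]; print(sx,sy,sz,u.round(1),v.round(1),'crop',round((u-265+.5)*5+350),round((v-120+.5)*5))
m=cv2.imread('pics/s4_raw.png')[140:180,290:325]; cv2.imwrite('pics/m.png',cv2.resize(m,None,fx=16,fy=14.5,interpolation=2))
comp('m',tick('s4',(290,140,326,182),11),tick('side0',(284,143,322,182),10))
```

```text
top walls [ 0.5446 -0.2127  0.042 ] top floor [ 0.5428 -0.2166  0.014 ] side walls [ 0.5433 -0.211   0.042 ]
[ 0.5742 -0.1805  0.042 ]
[ 0.5306 -0.1713  0.042 ]
[ 0.5549 -0.2519  0.042 ]
[ 0.5136 -0.2423  0.042 ]
t [ 0.5735 -0.1807  0.042 ]
t [ 0.5354 -0.1724  0.042 ]
t [ 0.5558 -0.2548  0.042 ]
t [ 0.5152 -0.2434  0.042 ]
1 -1 1 296.5 148.6 crop 510 146
1 1 1 305.1 155.9 crop 553 182
1 1 -1 304.3 163.7 crop 549 221
1 -1 -1 295.8 156.4 crop 506 185
-1 -1 1 312.0 141.5 crop 588 110
```

View pics/m.png

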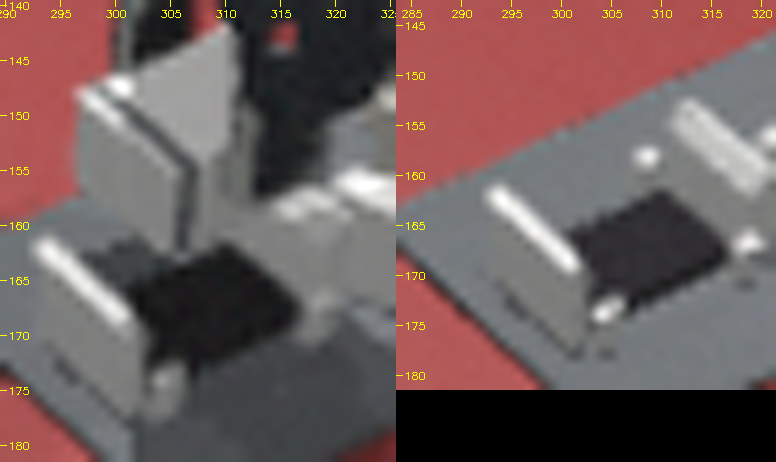

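```bash
cat > cmp.py <<'E'
from h import *
from scipy.optimize import minimize
def C(c,yaw,h=.015):
    X=np.array([np.cos(yaw),np.sin(yaw),0]); Y=np.array([-X[1],X[0],0])
    return {(a,b,d):np.array(c)+.03*a*X+.02*b*Y+h*d*np.array([0,0,1]) for a in(1,-1) for b in(1,-1) for d in(1,-1)}
# score: mean gradient magnitude along the visible edges, projected with a pixel offset (du,dv)
def best(img,cam,edges,R=3.5):
    g=cv2.GaussianBlur(cv2.cvtColor(cv2.imread(img),6).astype(np.float32),(0,0),.7); G=np.hypot(cv2.Sobel(g,5,1,0),cv2.Sobel(g,5,0,1))
    pts=np.vstack([px(cam,[a+(b-a)*t for t in np.linspace(.05,.95,25)]) for a,b in edges]).astype(np.float32)
    r=np.arange(-R,R+.01,.25); S=np.array([[cv2.remap(G,pts[:,:1]+np.float32(u),pts[:,1:]+np.float32(v),1).mean() for u in r] for v in r])
    i,j=np.unravel_index(S.argmax(),S.shape); return 'du,dv',r[j],r[i],'score',S.max().round(1),'mean',S.mean().round(1)
E
python3 - <<'E'
from cmp import *
def E(k,l): return [(k[a],k[b]) for a,b in l]
end=[((1,-1,1),(1,1,1)),((1,1,1),(1,1,-1)),((1,-1,1),(1,-1,-1)),((1,1,-1),(1,-1,-1))]
long=[((1,1,1),(-1,1,1)),((1,1,-1),(-1,1,-1)),((1,-1,1),(-1,-1,1))]
k=C((.4593,.0205,.017),np.radians(74.45)); print({a:px('side',v)[0].round(1).tolist() for a,v in k.items() if a[0]==1})
print('s3',best('pics/s3_raw.png','side',E(k,end+long)))
k=C((.5424,-.2109,.0769),np.radians(75.9)); print('s4',best('pics/s4_raw.png','side',E(k,end)))
# plate: outline in both cameras with current guess
y=1.325;c,s=np.cos(y),np.sin(y);n=np.array([.5424,-.2119])
W=lambda x,yy,z:np.array([n[0]+c*x-s*yy,n[1]+s*x+c*yy,z])
a,b,d,e=W(.051,-.062,.008),W(.051,.062,.008),W(-.119,.062,.008),W(-.119,-.062,.008)
print('plate top',best('pics/top0_raw.png','top',[(a,b),(e,a)])); print('plate side',best('pics/side0_raw.png','side',[(a,b),(b,d)]))
k=C((.504,.2713,.025),np.radians(-8.1)); print('mod top',best('pics/top0_raw.png','top',E(k,[((1,1,1),(1,-1,1)),((-1,1,1),(-1,-1,1))])))
E
```

```text
{(1, 1, 1): [275.9, 229.9], (1, 1, -1): [275.4, 237.2], (1, -1, 1): [267.2, 220.3], (1, -1, -1): [266.9, 227.6]}
s3 ('du,dv', np.float64(1.5), np.float64(-0.25), 'score', np.float32(158.3), 'mean', np.float32(92.1))
s4 ('du,dv', np.float64(-3.0), np.float64(3.5), 'score', np.float32(136.2), 'mean', np.float32(80.9))
plate top ('du,dv', np.float64(3.5), np.float64(1.5), 'score', np.float32(63.1), 'mean', np.float32(26.5))
plate side ('du,dv', np.float64(0.0), np.float64(-1.0), 'score', np.float32(109.6), 'mean', np.float32(65.7))
mod top ('du,dv', np.float64(0.5), np.float64(0.0), 'score', np.float32(229.7), 'mean', np.float32(133.0))
```

Run:
```python
from h import *
y=np.radians(75.9);X=np.array([np.cos(y),np.sin(y)]);Y=np.array([-X[1],X[0]])
f=lambda cam,a,z:(lambda p:((p@X*1e3).round(1),(p@Y*1e3).round(1)))(pt(cam,*a,z)[:2]-[.5424,-.2109])
print('module (exp x=30,y=-+20)',[f('side',a,z) for a,z in(((296.6,155),.0619),((305.7,162.4),.0619),((296.6,147.9),.0919),((305.9,154.5),.0919))])
print('near wall',[f('side',a,.042) for a in((293.1,161.8),(300.9,168.4),(292.9,161.5),(301.7,169))])
print('far wall',[f('side',a,.042) for a in((312.4,152.5),(320.9,159))])
print('floor far corners',[f('side',a,.014) for a in((309.5,161.5),(316.5,168))])
print('top walls',[f('top',a,.042) for a in((311.3,180.8),(308.5,193),(335,187),(331.3,200))])
```

```text
module (exp x=30,y=-+20) [(np.float64(23.8), np.float64(-23.7)), (np.float64(22.7), np.float64(17.8)), (np.float64(27.6), np.float64(-22.5)), (np.float64(24.0), np.float64(16.2))]
near wall [(np.float64(36.5), np.float64(-22.4)), (np.float64(35.8), np.float64(13.9)), (np.float64(36.1), np.float64(-23.8)), (np.float64(35.5), np.float64(17.4))]
far wall [(np.float64(-40.4), np.float64(-23.1)), (np.float64(-42.0), np.float64(15.0))]
floor far corners [(np.float64(-28.5), np.float64(-18.9)), (np.float64(-26.8), np.float64(16.6))]
top walls [(np.float64(36.9), np.float64(-22.8)), (np.float64(35.6), np.float64(16.2)), (np.float64(-39.3), np.float64(-23.7)), (np.float64(-38.1), np.float64(18.5))]
```

```bash
python3 -m inch '[{"claw":-1,"travel":[0.006,0.004,-0.04],"turn":0},{"claw":-1,"travel":[0.006,0.004,-0.08],"turn":0},{"claw":-1,"travel":[0.006,0.004,-0.09],"turn":0},{"claw":-1,"travel":[0.006,0.004,-0.09],"turn":0},{"claw":-1,"travel":[0.006,0.004,-0.09],"turn":0}]' 25
python3 - <<'E'
from h import *
shot('side','s5'); print(get_state()['position'])
comp('n5',tick('s5',(284,140,328,184),13))
E
```

```text
clock: 12.9
position: [0.5433, -0.2107, 0.0705]
ee_rot: [-0.0, 0.789, 0.615, -0.0]
contact_force: [0.6, -0.3, -1.8]
width: 0.0391
gripper_force: 41.1
[ 0.54346386 -0.21078667  0.07071045]
```

View pics/n5.png

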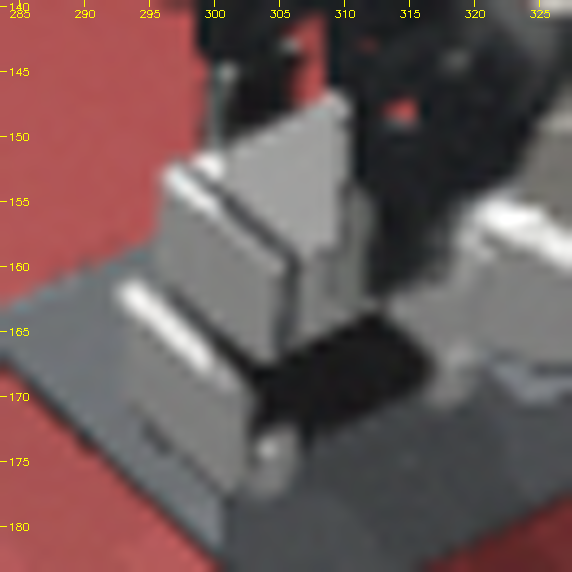

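In this crop the module stands over the nest: its end-face bottom edge runs from (295.6,160.7) to (304.7,167.3), and the near wall's top strip from (293,161.5) to (302,168.5). I compute the relative offset.

Run:
```python
from h import *
y=np.radians(75.9);X=np.array([np.cos(y),np.sin(y)]);Y=np.array([-X[1],X[0]])
f=lambda a,z:(lambda p:((p@X*1e3).round(1).item(),(p@Y*1e3).round(1).item()))(pt('side',*a,z)[:2]-[.5435,-.2108])
print('mod bottom',[f(a,.0432) for a in((295.6,160.7),(304.7,167.3))])
print('mod top',[f(a,.0732) for a in((296,152.8),(306,159.6))])
print('wall outer',[f(a,.042) for a in((292.7,162),(299.3,167.6),(302.7,169))],'inner',[f(a,.042) for a in((293.9,160.9),(300.3,166.6))])
im=cv2.cvtColor(cv2.imread('pics/s5_raw.png'),6).astype(np.float32)
# profile along fixture X through the wall and module end, at several Y
for yy in(-12,-6,0,6):
    pr=[]
    for x in range(20,46,1):
        w=np.array([.5435,-.2108])+(x*X+yy*Y)/1e3; u,v=px('side',[*w,.042])[0]; pr.append(int(cv2.remap(im,np.float32([[u]]),np.float32([[v]]),2)[0,0]))
    print(yy,pr)
```

```text
mod bottom [(27.6, -20.1), (23.9, 18.6)]
mod top [(27.7, -21.6), (22.6, 19.1)]
wall outer [(37.7, -21.3), (37.2, 9.5), (32.7, 20.1)] inner [(31.5, -23.3), (31.9, 7.8)]
-12 [129, 129, 130, 130, 127, 118, 102, 88, 82, 89, 110, 138, 171, 206, 225, 233, 233, 223, 207, 184, 160, 138, 125, 119, 116, 114]
-6 [129, 129, 128, 129, 126, 118, 102, 86, 76, 76, 95, 123, 158, 194, 222, 236, 238, 228, 206, 177, 146, 126, 117, 120, 126, 128]
0 [129, 128, 127, 126, 125, 121, 110, 94, 77, 72, 82, 112, 146, 178, 208, 229, 238, 234, 217, 189, 158, 137, 124, 120, 124, 127]
6 [128, 129, 128, 127, 121, 111, 93, 73, 55, 44, 47, 65, 103, 143, 181, 215, 232, 228, 206, 179, 153, 134, 126, 124, 125, 127]
```

Run:
```python
from cmp import *
k=C((.5057,.2716,.1178),np.radians(-8.2))
for a,b in(((1,1,1),(182.9,239.9)),((1,-1,1),(193.5,233.9)),((-1,1,1),(196.1,254.5)),((-1,-1,1),(204.5,249.5)),((-1,1,-1),(197.5,262.5)),((-1,-1,-1),(205.9,257.5))):
    p=px('side',k[a])[0]; print(a,p.round(1),'res',(np.array(b)-p).round(1))
k=C((.4593,.0205,.017),np.radians(74.45))
for a,b in(((1,1,1),(277.5,227.5)),((1,-1,1),(268.1,220.5)),((1,-1,-1),(269.1,227.9)),((1,1,-1),(277.5,236.5))):
    p=px('side',k[a])[0]; print('mat',a,p.round(1),'res',(np.array(b)-p).round(1))
# fingertip dark/pad check not done; TCP in image s5
k=C((.504,.2713,.025),np.radians(-8.1))
```

```text
(1, 1, 1) [183.2 239.4] res [-0.3  0.5]
(1, -1, 1) [197.3 230.8] res [-3.8  3.1]
(-1, 1, 1) [198.6 255.4] res [-2.5 -0.9]
(-1, -1, 1) [213.  246.3] res [-8.5  3.2]
(-1, 1, -1) [199.7 263.4] res [-2.2 -0.9]
(-1, -1, -1) [213.7 254.4] res [-7.8  3.1]
mat (1, 1, 1) [275.9 229.9] res [ 1.6 -2.4]
mat (1, -1, 1) [267.2 220.3] res [0.9 0.2]
mat (1, -1, -1) [266.9 227.6] res [2.2 0.3]
mat (1, 1, -1) [275.4 237.2] res [ 2.1 -0.7]
```

```bash
python3 -m inch '[{"claw":-1,"travel":[0.001,0.005,-0.015],"turn":0},{"claw":-1,"travel":[0.001,0.005,-0.03],"turn":0},{"claw":-1,"travel":[0.001,0.005,-0.03],"turn":0}]' 25
python3 -m inch '[{"claw":-1,"travel":[0,0,-0.01],"turn":0},{"claw":-1,"travel":[0,0,-0.02],"turn":0},{"claw":-1,"travel":[0,0,-0.02],"turn":0}]'
```

```text
clock: 13.25
position: [0.5432, -0.2095, 0.0643]
ee_rot: [-0.0, 0.789, 0.615, -0.0]
contact_force: [-0.9, 0.9, -1.8]
width: 0.0393
gripper_force: 41.1
clock: 13.55
position: [0.5433, -0.2096, 0.0604]
ee_rot: [-0.0, 0.789, 0.615, -0.0]
contact_force: [-0.7, -0.1, -1.4]
width: 0.0394
gripper_force: 41.1
```

```bash
python3 -m inch '[{"claw":-1,"travel":[0,0,-0.01],"turn":0},{"claw":-1,"travel":[0,0,-0.025],"turn":0},{"claw":-1,"travel":[0,0,-0.025],"turn":0}]'
python3 -m inch '[{"claw":-1,"travel":[0,0,-0.01],"turn":0},{"claw":-1,"travel":[0,0,-0.02],"turn":0},{"claw":-1,"travel":[0,0,-0.02],"turn":0}]'
```

```text
clock: 13.85
position: [0.5432, -0.2095, 0.0552]
ee_rot: [-0.0, 0.789, 0.615, -0.0]
contact_force: [-0.7, -0.0, -1.4]
width: 0.0389
gripper_force: 41.1
clock: 14.15
position: [0.5433, -0.2096, 0.0514]
ee_rot: [-0.0, 0.789, 0.615, -0.0]
contact_force: [-0.8, 0.6, -1.2]
width: 0.0391
gripper_force: 41.1
```

```bash
python3 -m inch '[{"claw":-1,"travel":[0,0,-0.01],"turn":0},{"claw":-1,"travel":[0,0,-0.025],"turn":0},{"claw":-1,"travel":[0,0,-0.025],"turn":0}]'
python3 -m inch '[{"claw":-1,"travel":[0,0,-0.01],"turn":0},{"claw":-1,"travel":[0,0,-0.015],"turn":0},{"claw":-1,"travel":[0,0,-0.015],"turn":0}]'
```

```text
clock: 14.45
position: [0.5432, -0.2095, 0.0463]
ee_rot: [-0.0, 0.789, 0.615, -0.0]
contact_force: [-1.1, 0.3, -1.9]
width: 0.0391
gripper_force: 41.1
clock: 14.75
position: [0.5434, -0.2096, 0.0435]
ee_rot: [-0.0, 0.789, 0.615, -0.0]
contact_force: [0.2, 0.6, -0.7]
width: 0.0391
gripper_force: 41.1
```

```bash
python3 -m inch '[{"claw":-1,"travel":[0,0,-0.006],"turn":0},{"claw":-1,"travel":[0,0,-0.008],"turn":0},{"claw":-1,"travel":[0,0,-0.008],"turn":0}]'
python3 -m inch '[{"claw":-1,"travel":[0,0,-0.003],"turn":0},{"claw":-1,"travel":[0,0,-0.003],"turn":0}]'
```

```text
clock: 15.05
position: [0.5435, -0.2097, 0.0421]
ee_rot: [-0.0, 0.789, 0.615, -0.0]
contact_force: [-0.1, 0.4, -1.2]
width: 0.0389
gripper_force: 41.1
clock: 15.25
position: [0.5436, -0.2097, 0.0416]
ee_rot: [0.0, 0.789, 0.615, 0.0]
contact_force: [0.8, 0.3, -1.9]
width: 0.0391
gripper_force: 41.1
```

```bash
python3 -m inch '[{"claw":-1,"travel":[0,0,-0.005],"turn":0},{"claw":-1,"travel":[0,0,-0.005],"turn":0},{"claw":-1,"travel":[0,0,-0.005],"turn":0}]'
```

```text
clock: 15.55
position: [0.5436, -0.2097, 0.0415]
ee_rot: [0.0, 0.789, 0.615, 0.0]
contact_force: [-1.6, 0.5, 5.2]
width: 0.0389
gripper_force: 41.9
```

```bash
python3 -m inch '[{"claw":-1,"travel":[0,0,-0.005],"turn":0},{"claw":-1,"travel":[0,0,-0.005],"turn":0},{"claw":-1,"travel":[0,0,-0.005],"turn":0}]'
```

```text
clock: 15.85
position: [0.5436, -0.2097, 0.0415]
ee_rot: [0.0, 0.789, 0.615, 0.0]
contact_force: [-2.5, 1.8, 11.7]
width: 0.0393
gripper_force: 42.6
```

```bash
python3 -m inch '[{"claw":1,"travel":[0,0,0],"turn":0},{"claw":1,"travel":[0,0,0],"turn":0},{"claw":1,"travel":[0,0,0],"turn":0},{"claw":1,"travel":[0,0,0],"turn":0},{"claw":1,"travel":[0,0,0],"turn":0}]'
python3 -m inch '[{"claw":1,"travel":[0,0,0],"turn":0},{"claw":1,"travel":[0,0,0.15],"turn":0},{"claw":1,"travel":[0,0,0.35],"turn":0},{"claw":1,"travel":[0,0,0.55],"turn":0},{"claw":1,"travel":[0,0,0.55],"turn":0}]'
python3 - <<'E'
from h import *
from fit import fit
shot('side','s6'); shot('top','t6')
n=np.array([.5435,-.2096]); y=np.radians(75.9);X=np.array([np.cos(y),np.sin(y)]);Y=np.array([-X[1],X[0]])
pv=n-.078*X; print('pivot',pv)
# knob seen: side0 top centre / bottom, top0
for nme,u,v,z in(('top',345.9,223.3,.09),('side',349.3,149.5,.1),('side',348.8,156,.08)): 
    p=pt(nme,u,v,z)[:2]; d=p-pv; print(nme,p,np.linalg.norm(d).round(4),'angle to X',np.degrees(np.arctan2(d@Y,d@X)).round(1))
im=cv2.cvtColor(cv2.imread('pics/s6_raw.png'),6)
c=im[125:180,330:370]; yy,xx=np.where(c<45); print('dark blob side',xx.mean()+330,yy.mean()+125,xx.min()+330,xx.max()+330,yy.min()+125,yy.max()+125,len(xx))
E
```

```text
clock: 16.35
position: [0.5435, -0.2097, 0.0393]
ee_rot: [-0.0, 0.789, 0.615, -0.0]
contact_force: [-0.4, -0.3, -1.0]
width: 0.0857
gripper_force: 0.0
clock: 16.85
position: [0.5471, -0.2115, 0.1554]
ee_rot: [0.006, 0.789, 0.615, 0.003]
contact_force: [0.7, 0.0, 1.4]
width: 0.0852
gripper_force: 0.0
pivot [ 0.52449803 -0.28525002]
top [ 0.4434 -0.2787] 0.0814 angle to X 99.5
side [ 0.4454 -0.2799] 0.0793 angle to X 100.2
side [ 0.441  -0.2759] 0.084 angle to X 97.7
dark blob side 346.0857142857143 151.17142857142858 330 352 125 161 70
```

```bash
python3 -m inch '[{"claw":0,"travel":[-0.2,-0.1,0.03],"turn":0.23},{"claw":0,"travel":[-0.4,-0.3,0.03],"turn":0.23},{"claw":0,"travel":[-0.5,-0.34,0.03],"turn":0.23},{"claw":0,"travel":[-0.5,-0.34,0.03],"turn":0.23},{"claw":0,"travel":[-0.5,-0.34,0.03],"turn":0.23}]'
python3 -m inch '[{"claw":0,"travel":[0,0,0],"turn":0.23},{"claw":0,"travel":[0,0,0],"turn":0.23},{"claw":0,"travel":[0,0,0],"turn":0.23},{"claw":0,"travel":[0,0,0],"turn":0.23},{"claw":0,"travel":[0,0,0],"turn":0.23}]'
python3 -m inch '[{"claw":0,"travel":[0,0,0],"turn":0.092},{"claw":0,"travel":[0,0,0],"turn":0.092},{"claw":0,"travel":[0,0,0],"turn":0.092},{"claw":0,"travel":[0,0,0],"turn":0.092},{"claw":0,"travel":[0,0,0],"turn":0.092}]'
```

```text
clock: 17.45
position: [0.4415, -0.2775, 0.1536]
ee_rot: [-0.002, 0.519, 0.855, 0.0]
contact_force: [0.4, -0.1, 0.0]
width: 0.0424
gripper_force: 0.0
clock: 17.95
position: [0.4424, -0.2768, 0.1534]
ee_rot: [-0.002, 0.182, 0.983, 0.001]
contact_force: [-0.3, 0.8, 1.0]
width: 0.0425
gripper_force: 0.0
clock: 18.45
position: [0.4432, -0.2774, 0.1548]
ee_rot: [-0.001, 0.042, 0.999, 0.001]
contact_force: [0.2, 0.1, 0.0]
width: 0.0429
gripper_force: 0.0
```

```bash
python3 -m inch '[{"claw":0,"travel":[0.008,-0.008,-0.1],"turn":0},{"claw":0,"travel":[0.008,-0.008,-0.15],"turn":0},{"claw":0,"travel":[0.008,-0.008,-0.18],"turn":0},{"claw":0,"travel":[0.008,-0.008,-0.2],"turn":0},{"claw":0,"travel":[0.008,-0.008,-0.2],"turn":0}]'
python3 -m inch '[{"claw":0,"travel":[0,0,-0.03],"turn":0},{"claw":0,"travel":[0,0,-0.06],"turn":0},{"claw":0,"travel":[0,0,-0.09],"turn":0},{"claw":0,"travel":[0,0,-0.09],"turn":0}]'
python3 - <<'E'
import numpy as np
pv=np.array([.5245,-.2853]); p0=np.array([.4448,-.2789])
a0=np.arctan2(*(p0-pv)[::-1])
for d in range(0,130,10):
    a=a0-np.radians(d); p=pv+.08*np.array([np.cos(a),np.sin(a)]); print(d,p.round(4),((p-p0)/.2).round(3),round(-d/180,3))
E
```

```text
clock: 18.95
position: [0.4449, -0.2791, 0.1151]
ee_rot: [-0.0, 0.042, 0.999, 0.0]
contact_force: [0.1, -0.3, -0.1]
width: 0.0431
gripper_force: 0.0
clock: 19.35
position: [0.4446, -0.2788, 0.0966]
ee_rot: [-0.001, 0.042, 0.999, 0.001]
contact_force: [0.2, -0.2, 0.2]
width: 0.0427
gripper_force: 0.0
0 [ 0.4448 -0.2789] [-0.  0.] 0.0
10 [ 0.4471 -0.2651] [0.011 0.069] -0.056
20 [ 0.4518 -0.252 ] [0.035 0.134] -0.111
30 [ 0.4586 -0.2399] [0.069 0.195] -0.167
40 [ 0.4675 -0.2291] [0.114 0.249] -0.222
50 [ 0.4781 -0.2201] [0.167 0.294] -0.278
60 [ 0.4902 -0.213 ] [0.227 0.329] -0.333
70 [ 0.5032 -0.2082] [0.292 0.354] -0.389
80 [ 0.517  -0.2057] [0.361 0.366] -0.444
90 [ 0.5309 -0.2056] [0.431 0.367] -0.5
100 [ 0.5447 -0.2079] [0.499 0.355] -0.556
110 [ 0.5578 -0.2126] [0.565 0.332] -0.611
120 [ 0.5699 -0.2194] [0.626 0.297] -0.667
```

```bash
python3 -m inch '[{"claw":0,"travel":[0.003,0.027,0],"turn":-0.022},{"claw":0,"travel":[0.008,0.055,0],"turn":-0.044},{"claw":0,"travel":[0.014,0.082,0],"turn":-0.067},{"claw":0,"travel":[0.024,0.108,0],"turn":-0.089},{"claw":0,"travel":[0.035,0.134,0],"turn":-0.111}]'
python3 -m inch '[{"claw":0,"travel":[0.015,0.032,0],"turn":-0.028},{"claw":0,"travel":[0.034,0.061,0],"turn":-0.056},{"claw":0,"travel":[0.056,0.089,0],"turn":-0.083},{"claw":0,"travel":[0.079,0.115,0],"turn":-0.111}]'
```

```text
clock: 19.85
position: [0.4521, -0.2532, 0.0975]
ee_rot: [0.0, 0.215, 0.977, -0.001]
contact_force: [-1.2, -3.2, -0.8]
width: 0.0429
gripper_force: 1.5
clock: 20.25
position: [0.4676, -0.231, 0.098]
ee_rot: [0.0, 0.381, 0.924, -0.002]
contact_force: [-2.7, -6.1, 2.0]
width: 0.0429
gripper_force: 3.7
```

```bash
python3 -m inch '[{"claw":0,"travel":[0.026,0.023,0],"turn":-0.028},{"claw":0,"travel":[0.053,0.045,0],"turn":-0.056},{"claw":0,"travel":[0.082,0.064,0],"turn":-0.083},{"claw":0,"travel":[0.113,0.08,0],"turn":-0.111}]'
python3 -m inch '[{"claw":0,"travel":[0.032,0.014,0],"turn":-0.028},{"claw":0,"travel":[0.065,0.025,0],"turn":-0.056},{"claw":0,"travel":[0.099,0.033,0],"turn":-0.083},{"claw":0,"travel":[0.134,0.037,0],"turn":-0.111}]'
```

```text
clock: 20.65
position: [0.4857, -0.2182, 0.0986]
ee_rot: [-0.002, 0.534, 0.845, -0.007]
contact_force: [-19.5, -16.3, 15.3]
width: 0.0425
gripper_force: 12.0
clock: 21.05
position: [0.5021, -0.2117, 0.0977]
ee_rot: [-0.009, 0.671, 0.741, -0.015]
contact_force: [-41.3, -25.1, 22.9]
width: 0.043
gripper_force: 22.4
```

```bash
python3 -m inch '[{"claw":0,"travel":[0,0,0],"turn":0}]'
python3 - <<'E'
from h import *
shot('side','s7'); shot('top','t7'); s=get_state(); print(s['position'],s['contact_force'],s['moment'],s['ee_rot'])
E
```

```text
clock: 21.15
position: [0.5028, -0.2112, 0.0979]
ee_rot: [-0.009, 0.67, 0.742, -0.014]
contact_force: [-33.2, -17.8, 23.3]
width: 0.0429
gripper_force: 17.7
[ 0.50333214 -0.2108794   0.09805819] [-32.01117407 -17.24677455  22.60239535] [-2.72246696  5.55276346  0.347285  ] [-0.00809851  0.67033253  0.74190106 -0.0130969 ]
```

```bash
python3 -m inch '[{"claw":0,"travel":[-0.02,-0.005,0.01],"turn":0},{"claw":0,"travel":[-0.03,-0.01,0.02],"turn":0},{"claw":0,"travel":[-0.03,-0.01,0.03],"turn":0}]'
```

```text
clock: 21.55
position: [0.5065, -0.209, 0.1023]
ee_rot: [-0.003, 0.673, 0.739, -0.003]
contact_force: [-4.4, -1.7, -3.5]
width: 0.0428
gripper_force: 1.5
```

```bash
python3 -m inch '[{"claw":0,"travel":[0.03,0.009,0.01],"turn":0},{"claw":0,"travel":[0.055,0.012,0.02],"turn":-0.014},{"claw":0,"travel":[0.08,0.012,0.025],"turn":-0.028},{"claw":0,"travel":[0.1,0.011,0.025],"turn":-0.056}]'
```

```text
clock: 21.95
position: [0.5298, -0.2057, 0.1078]
ee_rot: [-0.001, 0.737, 0.676, -0.001]
contact_force: [-3.2, -1.8, -0.2]
width: 0.0426
gripper_force: 1.3
```

```bash
python3 -m inch '[{"claw":0,"travel":[0.02,-0.002,0],"turn":-0.016},{"claw":0,"travel":[0.045,-0.006,0],"turn":-0.035},{"claw":0,"travel":[0.069,-0.012,-0.015],"turn":-0.056}]'
python3 -m inch '[{"claw":0,"travel":[0.015,-0.004,-0.02],"turn":-0.011},{"claw":0,"travel":[0.03,-0.009,-0.035],"turn":-0.022},{"claw":0,"travel":[0.046,-0.015,-0.045],"turn":-0.037},{"claw":0,"travel":[0.046,-0.015,-0.045],"turn":-0.037}]'
```

```text
clock: 22.25
position: [0.5452, -0.2083, 0.1056]
ee_rot: [0.0, 0.793, 0.609, -0.0]
contact_force: [0.7, -0.5, -0.1]
width: 0.0427
gripper_force: 0.0
clock: 22.65
position: [0.5545, -0.2113, 0.0962]
ee_rot: [-0.0, 0.827, 0.563, -0.0]
contact_force: [0.0, 0.8, -1.0]
width: 0.0429
gripper_force: 0.0
```

```bash
python3 -m inch '[{"claw":0,"travel":[0.012,-0.006,0],"turn":-0.011},{"claw":0,"travel":[0.024,-0.012,0],"turn":-0.022},{"claw":0,"travel":[0.024,-0.012,0],"turn":-0.022}]'
python3 - <<'E'
from h import *
shot('side','s8'); shot('top','t8')
E
```

```text
clock: 22.95
position: [0.5568, -0.213, 0.0961]
ee_rot: [-0.002, 0.845, 0.534, -0.002]
contact_force: [-4.1, 0.8, 2.1]
width: 0.0424
gripper_force: 2.3
```

```bash
python3 -m inch '[{"claw":0,"travel":[0.01,-0.006,0],"turn":0},{"claw":0,"travel":[0.015,-0.009,0],"turn":0},{"claw":0,"travel":[0.015,-0.009,0],"turn":0}]'
```

```text
clock: 23.35
position: [0.5573, -0.2131, 0.0959]
ee_rot: [-0.005, 0.845, 0.534, -0.003]
contact_force: [-9.4, 3.0, 5.6]
width: 0.0427
gripper_force: 5.2
```

```bash
python3 -m inch '[{"claw":0,"travel":[-0.04,0.02,0],"turn":0.03},{"claw":0,"travel":[-0.08,0.035,0],"turn":0.06},{"claw":0,"travel":[-0.105,0.042,0],"turn":0.075},{"claw":0,"travel":[-0.121,0.046,0],"turn":0.087},{"claw":0,"travel":[-0.121,0.046,0],"turn":0.087}]'
python3 -m inch '[{"claw":0,"travel":[-0.02,0.003,0],"turn":0.016},{"claw":0,"travel":[-0.03,0.003,0],"turn":0.022},{"claw":0,"travel":[-0.03,0.003,0],"turn":0.022}]'
```

```text
clock: 23.85
position: [0.5382, -0.2063, 0.0969]
ee_rot: [0.001, 0.765, 0.644, 0.0]
contact_force: [0.4, -0.3, -0.2]
width: 0.0424
gripper_force: 0.0
clock: 24.15
position: [0.5324, -0.2058, 0.0968]
ee_rot: [0.001, 0.742, 0.67, 0.0]
contact_force: [-0.0, 0.1, 0.2]
width: 0.0426
gripper_force: 0.0
```

```bash
python3 -m inch '[{"claw":0,"travel":[-0.012,0,0],"turn":0.01},{"claw":0,"travel":[-0.024,-0.001,0],"turn":0.02},{"claw":0,"travel":[-0.024,-0.001,0],"turn":0.02}]'
```

```text
clock: 24.45
position: [0.5274, -0.206, 0.0966]
ee_rot: [0.0, 0.721, 0.693, 0.0]
contact_force: [0.2, 0.6, 0.8]
width: 0.0429
gripper_force: 0.0
```

```bash
python3 -m inch '[{"claw":0,"travel":[-0.02,-0.002,0],"turn":0.016},{"claw":0,"travel":[-0.035,-0.003,0],"turn":0.028},{"claw":0,"travel":[-0.035,-0.003,0],"turn":0.028}]'
python3 - <<'E'
from h import *
shot('side','s9'); shot('top','t9')
# dark knob search in side view: expected pixels for knob at swing d, lift
pv=np.array([.5245,-.2853])
for d in(60,80,90,101):
    a=np.radians(175.4-d); p=pv+.08*np.array([np.cos(a),np.sin(a)]); print(d,px('side',[*p,.074])[0].round(1),px('top',[*p,.094])[0].round(1))
E
```

```text
clock: 24.75
position: [0.5232, -0.2069, 0.0968]
ee_rot: [0.003, 0.69, 0.724, 0.002]
contact_force: [6.1, 1.3, -3.9]
width: 0.0431
gripper_force: 3.2
60 [322.9 160.6] [324.3 207.1]
80 [314.  157.8] [321.9 198. ]
90 [310.2 155.8] [321.9 193.3]
101 [306.6 153.2] [322.9 188.2]
```

```bash
python3 -m inch '[{"claw":0,"travel":[-0.012,-0.001,0],"turn":0},{"claw":0,"travel":[-0.02,-0.002,0],"turn":0},{"claw":0,"travel":[-0.02,-0.002,0],"turn":0}]'
```

```text
clock: 25.15
position: [0.522, -0.2068, 0.0969]
ee_rot: [0.004, 0.691, 0.723, 0.004]
contact_force: [13.0, 3.8, -6.9]
width: 0.0428
gripper_force: 6.3
```

```bash
python3 -m inch '[{"claw":0,"travel":[0.05,0.01,0],"turn":-0.035},{"claw":0,"travel":[0.1,0.008,0],"turn":-0.07},{"claw":0,"travel":[0.15,-0.004,0],"turn":-0.105},{"claw":0,"travel":[0.19,-0.017,0],"turn":-0.142},{"claw":0,"travel":[0.21,-0.027,0],"turn":-0.142}]'
python3 -m inch '[{"claw":0,"travel":[0.005,-0.003,0],"turn":0},{"claw":0,"travel":[0.01,-0.005,0],"turn":0},{"claw":0,"travel":[0.01,-0.005,0],"turn":0}]'
```

```text
clock: 25.65
position: [0.5575, -0.2113, 0.0962]
ee_rot: [-0.002, 0.833, 0.553, -0.001]
contact_force: [-5.7, 4.7, 3.6]
width: 0.0425
gripper_force: 3.2
clock: 25.95
position: [0.5574, -0.2114, 0.096]
ee_rot: [-0.003, 0.832, 0.554, -0.001]
contact_force: [-5.2, 3.9, 3.3]
width: 0.0426
gripper_force: 2.8
```

```bash
python3 -m inch '[{"claw":0,"travel":[-0.03,0.01,0],"turn":0.03},{"claw":0,"travel":[-0.055,0.02,0],"turn":0.045},{"claw":0,"travel":[-0.055,0.02,0],"turn":0.045},{"claw":0,"travel":[-0.055,0.02,0],"turn":0.045}]'
python3 -m inch '[{"claw":0,"travel":[0,0,0.1],"turn":0},{"claw":0,"travel":[0,0,0.3],"turn":0},{"claw":0,"travel":[0,0,0.5],"turn":0},{"claw":0,"travel":[0.1,0.2,0.75],"turn":0},{"claw":0,"travel":[0.2,0.4,0.9],"turn":0}]'
python3 -m inch '[{"claw":0,"travel":[-0.3,0.7,0.2],"turn":0},{"claw":0,"travel":[-0.3,0.7,0.2],"turn":0},{"claw":0,"travel":[-0.3,0.7,0.2],"turn":0},{"claw":0,"travel":[-0.3,0.7,0.2],"turn":0},{"claw":0,"travel":[-0.3,0.7,0.2],"turn":0}]'
python3 - <<'E'
from h import *
shot('side','s10'); shot('top','t10')
im=cv2.cvtColor(cv2.imread('pics/s10_raw.png'),6)
print(im[138:172,296:322:1][::2,::2])
E
```

```text
clock: 26.35
position: [0.5494, -0.2095, 0.0966]
ee_rot: [0.0, 0.792, 0.611, 0.0]
contact_force: [0.5, -0.2, -0.5]
width: 0.0424
gripper_force: 0.0
clock: 26.85
position: [0.5827, -0.1449, 0.2668]
ee_rot: [0.002, 0.793, 0.61, 0.001]
contact_force: [1.6, 0.4, 0.7]
width: 0.0424
gripper_force: 0.0
clock: 27.35
position: [0.5219, -0.0028, 0.3051]
ee_rot: [0.001, 0.791, 0.612, 0.001]
contact_force: [1.1, -0.8, -0.4]
width: 0.0423
gripper_force: 0.0
[[113 114 113 115 113 113 114 112 114 110 112 108 110]
 [114 115 115 114 114 114 113 113 113 114 114 111 111]
 [112 114 114 116 114 115 114 113 116 115 113 115 113]
 [116 115 115 116 115 115 114 114 113 115 114 115 113]
 [114 118 116 115 114  66  53  91 113 115 114 115 117]
 [117 118 115 117 109  51  52  53 114 115 118 129 131]
 [116 117 115 117  90  25  25  45 106 130 131 134 217]
 [118 116 118 117  71  28  22  57 132 158 224 235 235]
 [119 117 118 116  46  26  25 126 235 235 235 233 170]
 [118 121 138 133  45  18  22 157 234 238 140 115 122]
 [132 137 188 242 129  31  25 136 115 117 155 189 151]
 [182 209 253 147 229 155 118 149 205 245 154 235 195]
 [172 205 183 242 124 172 169 184 216 248 114 131 142]
 [248 162 229 156 253 255 255 248 125 124  99 129 128]
 [142 246 167 247 157 247 124 126 125 124  85 163 149]
 [132 136 247 140  97 126 128 126 125 125  73 159 107]
 [130 132 134 127  88 128 126 124 117  42  91 124 129]]
```

The knob shows in the side view at (307.3,152.7). A dropped, closed handle should show at (306.6,153.2), and on the crest it would sit about 4 px higher. So it is down in the notch, and the push-back test held at 13 N. I hand in.

```bash
python3 -c "
from rig import ticket
print(ticket.sign_off())"
```

```text
the job is handed in; nothing more can be done
None
```

The job is handed in at about 27 s, and the sign-off gave no verdict. The module was set on the mat, regripped by its long sides, lowered to the nest floor and let go. The keeper handle is swung over it and down in the notch, and it held against a 13 N push back. I had no pictures left for a last look at the bench.

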